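# Lid the paste pots

## Task

The paste pots on the print table have been washed: put onto each of the two open white pots the loose wooden lid that fits it. One pot and its lid are slightly wider than the other. Leave both pots standing upright on the table, each with its own lid let go and seated flat, plug inside the mouth and flange down on the rim.

Things in the scene. Friction and masses are not known exactly. Their poses are not given: they have to be found in the camera images.
- pot_wide: The wider of the two open, empty paste pots: straight-sided white ceramic cylinder, 74 mm outside diameter, 90 mm tall, round mouth of 62 mm inside diameter (wall 6 mm), about 0.5 kg, standing loose on the table. Origin at the centre of its underside, z up; the rim is 90 mm above it. Yaw has no meaning.
- pot_narrow: The narrower of the two open, empty paste pots: straight-sided white ceramic cylinder, 62 mm outside diameter, 90 mm tall, round mouth of 50 mm inside diameter (wall 6 mm), about 0.5 kg, standing loose on the table. Origin at the centre of its underside, z up; the rim is 90 mm above it. Yaw has no meaning.
- lid_wide: Wider wooden lid, loose, plug down on the table. Round plug 54 mm across, 18 mm long (lowest 8 mm taper to 42 mm); flange 74 mm across, 6 mm thick; on it an upright round knob 26 mm across, 28 mm tall (24 to 52 mm above the origin). Under 0.15 kg. Origin: centre of the plug's foot, z up; seated, 72 mm above its pot's origin. 4 mm play all round in the wider pot; will not enter the narrower.
- lid_narrow: Narrower wooden lid, loose, plug down on the table. Round plug 42 mm across, 18 mm long (lowest 8 mm taper to 30 mm); flange 62 mm across, 6 mm thick; on it an upright round knob 26 mm across, 28 mm tall (24 to 52 mm above the origin). Under 0.15 kg. Origin: centre of the plug's foot, z up; seated, 72 mm above its pot's origin. 4 mm play all round in the narrower pot; too small for the wider.
Not all that is in view belongs to the job. Leave any purple look-alike of the lid_narrow alone.

How it is judged:
At the end, for the whole second after the job is handed in: Each lid sits on the pot of its own size: centres within 10 mm horizontally, lid origin 66 to 78 mm above the pot's origin (72 is seated), lids and pots within 0.17 rad of upright, pot undersides under 10 mm above the table, all slower than 0.02 m/s (horizontal distance between lid_wide and pot_wide below 0.01 m and z of lid_wide in the frame of pot_wide between 0.066 and 0.078 m and angle between each of lid_wide, pot_wide, lid_narrow, pot_narrow's own z axis and vertical below 0.17 rad and height (world z) of each of pot_wide, pot_narrow below 0.01 m and linear speed of each of lid_wide, pot_wide, lid_narrow, pot_narrow below 0.02 m/s and horizontal distance between lid_narrow and pot_narrow below 0.01 m and z of lid_narrow in the frame of pot_narrow between 0.066 and 0.078 m); the robot touches nothing.
It also fails if it takes over 61 s, if anything falls off the work surface, if the arm or the gripper's body presses on something with over 40 N, if the wrist force passes 120 N, or if a joint passes its speed limit or range.

## Robot

A 6-joint arm with a two-finger parallel gripper is mounted at the origin on the work surface. World frame = base frame: x ahead of the robot, y to its left, z up, the work surface at z = 0. Lengths are in m, angles in rad, forces in N, time in s.
With the tool pointing down it reaches from about 0.35 to 0.775 m from the base axis. Payload 7.3 kg.
Tool frame: the origin (TCP) lies at the very end of the fingers, on their centre line; the grasp point (between the pads) lies 19 mm behind it (robot.tcp_to_grasp is the z of the grasp point in the tool frame, in m); z points along the fingers, y is the line along which they close (so a half turn about z gives the same grasp; the last joint's range is limited). The gripper opens to 92 mm and grips with 3 to 60 N. Pads are 19 mm wide; open, the fingers measure 130 mm over their backs; the gripper's body (75 mm by 190 mm) begins 47 mm behind the grasp point.
Start: joints at [-1.423, 0.342, 1.524, -0, 1.275, -0.146], TCP at [0.152, -0.503, 0.227] pointing down, gripper open.
Joint ranges: [-2.53, 2.53], [-0.77, 2.02], [0.04, 2.7], [-1, 4.14], [0.28, 2.66], [-3.11, 3.11]. Speed limits (rad/s): [2.57, 2.57, 3.14, 3.14, 3.14, 3.14].

## Interface

Orientations are given as [roll, pitch, yaw] about the fixed x, y, z axes, in that order (R = Rz(yaw) Ry(pitch) Rx(roll)).
In Python, from cell import monitor, read_camera, get_calibration, job, robot gives the robot as it stands. The module is installed in compiled form; this text tells all that it offers.
- The arm moves only by the tool send_rows, never from a script. Its argument "targets" is a list of rows, each an object with "translation": the shift along the tool's x, y, z in cm, a list of three; "spin": the turn about the tool's z in degrees; "jaw": the opening, from 0 (shut) to 1 (fully open). A call has exactly 5 rows; each row is the pose to reach, as a shift and turn from the pose commanded when the call began, along the tool's axes at that moment; what a row does not reach only later rows make up. A row lasts 1/10 s, in which the tool goes at most 50 mm and 8.59 degrees, less where a joint would pass 70% of its speed; a pose out of reach is approached as far as the arm can. A call with a gripper value outside its range is refused whole. The fingers move at their own pace and stop on an object; "force" is the grip in N (left out, the last holds). Time passes only in rows, so rows that repeat a pose let the fingers close, or fill a call up. It gives the time, the measured TCP pose, the force, the opening and the grip force at its end, in the units of the state.
- monitor.observe(): the state, without advancing time (a new reading comes with each control period).
- read_camera(name): name is "side" or "top" or "wrist"; returns (picture, depth): 420x560x3 uint8, red, green, blue; 420x560 float32, m along the optical axis (not along the pixel's ray), 0 where there is no reading.
- get_calibration(name): a dict with "intrinsics" (3x3 intrinsics, pixels), "D" ([k1, k2, p1, p2, k3] as OpenCV has them; the pictures are not rectified), "origin" and "orientation" of the camera in the world; the wrist camera has in their place "hand_eye" (4x4, takes a point from camera to tool coordinates, whose origin is the TCP and whose axes are the flange's). Camera axes: x right, y up, looking along -z (the intrinsics and any distortion apply to the point x, -y, -z); pixel columns grow to the right and rows downward; lengths in m; the calibration is good to about 2 mm. A picture is of the moment at which its call begins: read the wrist's pose just before it. get_calibration takes no time and is no camera call.
- job.hand_in(): hands the job in; it is judged then, once.
The state is a dict: "time": time; "qpos": joint angles; "qvel": joint speeds; "joint_efforts": joint torques, N m; "tool_pos": TCP position; "tool_rot": TCP orientation; "contact_force": force on the tool from outside, world axes, zero at the start; "torque": the same for the moment, N m; "opening": finger opening in m; "grip_force": force on a finger pad.
Only numpy, scipy, OpenCV 4.12 (cv2) and the standard library are available. Lean on these libraries where they do the work, as an engineer would, in place of code of your own. Each camera call takes 0.05 s, during which the arm holds its last target. There are 200 camera calls.

## Working session

There is one attempt and no reset: what is moved stays moved. The work goes in short steps, Python scripts to look and compute and a tool call to move; the robot and the scene stay as the last step left them, time stands still between calls to the robot, and variables do not carry over. Pictures are saved under pics/ and viewed, at most 10 in all, crops included, and the job is handed in when it is done.

Besides the shell and the picture viewer there is one more tool, called after ">>>" as a command line: name --argument value ..., lists and objects as JSON in quotes. send_rows: Moves the arm, as the interface text tells. Its arguments: {"type":"object","properties":{"targets":{"type":"array"},"force":{"type":"number"}},"required":["targets"]}

```bash
mkdir -p pics; cat > h.py <<'E'
import numpy as np, cv2
from scipy.spatial.transform import Rotation as Ro
from cell import monitor, read_camera, get_calibration, job, robot
def cam(name, st=None):
    c=get_calibration(name); K=np.array(c["intrinsics"]); D=np.array(c["D"])
    T=np.eye(4)
    if name=="wrist":
        B=np.eye(4); B[:3,:3]=Ro.from_euler('xyz',st["tool_rot"]).as_matrix(); B[:3,3]=st["tool_pos"]
        T=B@np.array(c["hand_eye"])
    else:
        o=np.array(c["orientation"],float)
        T[:3,:3]=o if o.shape==(3,3) else Ro.from_euler('xyz',o).as_matrix(); T[:3,3]=c["origin"]
    return K,D,T
def rays(cm,px):
    K,D,T=cm
    u=cv2.undistortPoints(np.array(px,float).reshape(-1,1,2),K,D).reshape(-1,2)
    d=np.c_[u[:,0],-u[:,1],-np.ones(len(u))]
    return T[:3,3],d@T[:3,:3].T
def onplane(cm,px,z):
    o,d=rays(cm,px); return o+d*((z-o[2])/d[:,2])[:,None]
def cloud(cm,depth):
    v,u=np.mgrid[:depth.shape[0],:depth.shape[1]]
    o,d=rays(cm,np.c_[u.ravel(),v.ravel()])
    return (o+d*depth.ravel()[:,None]).reshape(*depth.shape,3)
E
python3 - <<'E'
from h import *
s=monitor.observe();print(s)
print(get_calibration("side"),get_calibration("top"),get_calibration("wrist")["hand_eye"],robot.tcp_to_grasp)
for n in("top","side"):
    p,d=read_camera(n);cv2.imwrite(f"pics/{n}0.png",p[:,:,::-1]);np.savez(f"{n}0.npz",p=p,d=d);print(n,(d==0).mean(),d.min(),d.max())
E
```

```text
{'time': 0.0, 'qpos': array([-1.42300435e+00,  3.42752350e-01,  1.52503340e+00, -3.55183696e-06,
        1.27541452e+00, -1.46002398e-01]), 'qvel': array([ 0.00044205,  0.00157015,  0.00104069, -0.00101794, -0.0010296 ,
       -0.00051731]), 'joint_efforts': array([ 5.61912857e-04, -4.31234622e+01, -2.44219977e+01,  7.16162869e-02,
        5.58993733e-02, -1.32793780e-04]), 'tool_pos': array([ 0.1519892 , -0.50207883,  0.22602388]), 'tool_rot': array([-3.14000165e+00, -2.30522539e-04,  2.93795226e-01]), 'contact_force': array([-0.17771679,  0.03893338,  0.15246967]), 'torque': array([0.01417664, 0.01588562, 0.00494019]), 'grip_force': 0.0, 'opening': 0.09146476386810504}
{'intrinsics': array([[515.87970857,   0.        , 279.41277778],
       [  0.        , 515.87970857, 214.63055758],
       [  0.        ,   0.        ,   1.        ]]), 'D': array([-0.03523403,  0.        ,  0.        ,  0.        ,  0.        ]), 'origin': array([ 0.43824749, -0.66531089,  0.44422514]), 'orientation': array([ 1.02280667, -0.02328624, -0.09613608])} {'intrinsics': array([[505.55012169,   0.        , 280.44353782],
       [  0.        , 505.55012169, 220.36641605],
       [  0.        ,   0.        ,   1.        ]]), 'D': array([-0.01304757,  0.        ,  0.        ,  0.        ,  0.        ]), 'origin': array([ 0.34072825, -0.01709068,  0.99204405]), 'orientation': array([ 0.1798268 ,  0.01521846, -1.54815048])} [[ 3.34412068e-04  9.66809076e-01  2.55499706e-01  6.86732922e-02]
 [ 9.99999942e-01 -3.07176135e-04 -1.46502609e-04  3.49392516e-04]
 [-6.31566395e-05  2.55499740e-01 -9.66809122e-01 -1.59433570e-01]
 [ 0.00000000e+00  0.00000000e+00  0.00000000e+00  1.00000000e+00]] -0.0188
top 0.003873299319727891 0.0 1.9542147
side 0.0038903061224489794 0.0 3.0153363
```

View pics/top0.png

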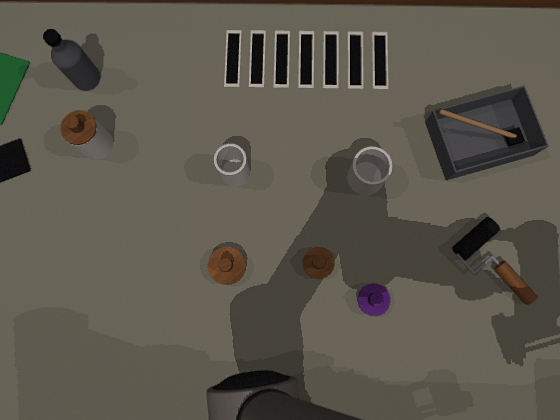

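View pics/side0.png

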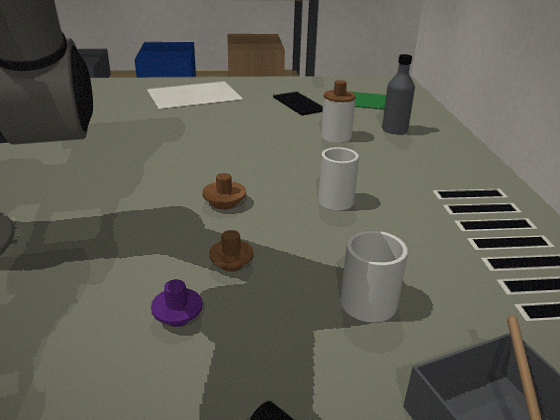

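Top view: narrow pot near (230,160), wide pot near (372,166), wide lid (227,265), narrow lid (319,262), and the purple decoy (375,299). A closed pot sits at (88,135). The side view agrees. I'll measure next.

```bash
cat > m.py <<'E'
from h import *
def circ(P):
    x,y=P[:,0],P[:,1]; 
    for _ in range(4):
        a=np.linalg.lstsq(np.c_[2*x,2*y,np.ones(len(x))],x*x+y*y,rcond=None)[0]
        r=np.sqrt(a[2]+a[0]**2+a[1]**2); e=abs(np.hypot(x-a[0],y-a[1])-r); k=e<max(.002,np.median(e)*2.5); x,y=x[k],y[k]
    return a[:2].round(4),round(r*1000,1),len(x)
E
python3 - <<'E'
from m import *
for n,rois in(("top",dict(pn=(230,160,30),pw=(372,166,32),lw=(227,265,26),ln=(319,262,24))),
              ("side",dict(pn=(339,165,32),pw=(375,255,45),lw=(224,190,28),ln=(231,250,28)))):
    f=np.load(n+"0.npz");C=cloud(cam(n),f["d"]);hsv=cv2.cvtColor(f["p"],cv2.COLOR_RGB2HSV)
    for k,(u,v,r) in rois.items():
        sl=np.s_[v-r:v+r,u-r:u+r];P=C[sl].reshape(-1,3);P=P[(f["d"][sl].ravel()>0)]
        z=P[:,2]
        if k[0]=="p":
            Q=P[(z>.083)&(z<.1)]; print(n,k,"rim z",np.median(Q[:,2]).round(4),len(Q),"rim centroidfit",circ(Q),"range",(Q.min(0)+Q.max(0))[:2]/2,np.ptp(Q,0)[:2])
        else:
            kn=P[(z>.046)&(z<.06)]; fl=P[(z>.018)&(z<.030)]
            print(n,k,"knob",kn.mean(0).round(4),np.ptp(kn,0).round(3),len(kn),"flange",np.median(fl[:,2]).round(4),circ(cv2.convexHull(fl[:,:2].astype(np.float32)).reshape(-1,2).astype(float)))
    # mask contours -> plane
    for k,(u,v,r) in rois.items():
        if k[0]=="l":
            m=np.zeros(f["d"].shape,np.uint8); m[v-r:v+r,u-r:u+r]=1
            m&=((hsv[...,0]<20)&(hsv[...,1]>110)).astype(np.uint8)
            c=max(cv2.findContours(m,0,1)[0],key=cv2.contourArea).reshape(-1,2)
            print(n,k,"mask flange circle",circ(onplane(cam(n),c,.024)))
E
```

```text
top pn rim z 0.0893 328 rim centroidfit (array([0.6181, 0.0972]), np.float64(27.8), 328) range [0.61793962 0.09696522] [0.06020386 0.05991024]
top pw rim z 0.0889 413 rim centroidfit (array([ 0.611 , -0.1662]), np.float64(33.8), 403) range [ 0.61142894 -0.16692615] [0.07245103 0.07428864]
top lw knob [0.4266 0.1032 0.0514] [0.023 0.025 0.008] 148 flange 0.0238 (array([0.4268, 0.1035]), np.float64(36.5), 39)
top ln knob [ 0.4359 -0.0724  0.0517] [0.023 0.023 0.008] 145 flange 0.0237 (array([ 0.4361, -0.0726]), np.float64(30.5), 35)
top lw mask flange circle (array([0.4271, 0.1034]), np.float64(35.9), 107)
top ln mask flange circle (array([ 0.4362, -0.0725]), np.float64(29.8), 90)
side pn rim z 0.0879 389 rim centroidfit (array([0.6197, 0.0942]), np.float64(28.1), 308) range [0.61941297 0.09682981] [0.06005391 0.06448708]
side pw rim z 0.0885 933 rim centroidfit (array([ 0.6122, -0.1698]), np.float64(33.9), 761) range [ 0.61279516 -0.1668073 ] [0.0732627  0.07663626]
side lw knob [0.428  0.0987 0.0508] [0.025 0.026 0.007] 127 flange 0.0238 (array([0.4277, 0.1023]), np.float64(37.4), 28)
side ln knob [ 0.437  -0.0767  0.0509] [0.025 0.026 0.007] 204 flange 0.0237 (array([ 0.437 , -0.0743]), np.float64(30.8), 32)
side lw mask flange circle (array([0.4275, 0.1027]), np.float64(46.7), 109)
side ln mask flange circle (array([ 0.4367, -0.0713]), np.float64(37.4), 115)
```

>>> send_rows --targets '[{"translation":[3.4,-2.8,0],"spin":0,"jaw":0.65},{"translation":[6.8,-5.6,0],"spin":0,"jaw":0.65},{"translation":[10.2,-8.4,0],"spin":0,"jaw":0.65},{"translation":[13.6,-11.2,0],"spin":0,"jaw":0.65},{"translation":[17,-14,0],"spin":0,"jaw":0.65}]' --force 20

```text
time: 0.6
tool_pos: [0.2747, -0.3176, 0.2265]
tool_rot: [-3.141, 0.0, 0.293]
contact_force: [1.2, 0.1, 0.3]
opening: 0.0607
grip_force: 0.0
```

>>> send_rows --targets '[{"translation":[3.4,-2.8,0],"spin":0,"jaw":0.65},{"translation":[6.8,-5.6,0],"spin":0,"jaw":0.65},{"translation":[10.2,-8.4,0],"spin":0,"jaw":0.65},{"translation":[13.6,-11.2,0],"spin":0,"jaw":0.65},{"translation":[17,-14,0],"spin":0,"jaw":0.65}]'

```text
time: 1.1
tool_pos: [0.3969, -0.1343, 0.2266]
tool_rot: [3.142, 0.0, 0.294]
contact_force: [0.6, -0.5, 0.1]
opening: 0.0598
grip_force: 0.0
```

>>> send_rows --targets '[{"translation":[2.8,-2.4,1.5],"spin":0,"jaw":0.65},{"translation":[5.6,-4.9,3],"spin":0,"jaw":0.65},{"translation":[5.6,-4.9,5],"spin":0,"jaw":0.65},{"translation":[5.6,-4.9,6],"spin":0,"jaw":0.65},{"translation":[5.6,-4.9,6],"spin":0,"jaw":0.65}]'

```text
time: 1.6
tool_pos: [0.4347, -0.0728, 0.1654]
tool_rot: [-3.14, 0.003, 0.294]
contact_force: [0.2, 0.2, 0.1]
opening: 0.0597
grip_force: 0.0
```

```bash
cat > w.py <<'E'
import sys
from m import *
# usage: w.py name x y(guess) z(plane) ; measures the top face near the guess
def look(tag):
    s=monitor.observe();p,d=read_camera("wrist");cv2.imwrite(f"pics/{tag}.png",p[:,:,::-1]);return s,p,d,cloud(cam("wrist",s),d)
def tool(s,P):
    R=Ro.from_euler('xyz',s["tool_rot"]).as_matrix();return (R.T@(np.array(P)-s["tool_pos"])*100).round(2)
def knob(s,C,d,g,zo=0):
    k=(d>0)&(np.hypot(C[...,0]-g[0],C[...,1]-g[1])<.05)
    z=C[...,2]-zo; kn=C[k&(z>.046)&(z<.058)]; fl=C[k&(z>.018)&(z<.03)]
    c=circ(cv2.convexHull(kn[:,:2].astype(np.float32)).reshape(-1,2).astype(float))
    cf=circ(cv2.convexHull(fl[:,:2].astype(np.float32)).reshape(-1,2).astype(float))
    print("knob",c,kn[:,2].mean().round(4),"flange",cf,"tool cm",tool(s,[*c[0],.052+zo]),tool(s,[*cf[0],.024+zo]))
def rim(s,C,d,g):
    Q=C[(d>0)&(np.hypot(C[...,0]-g[0],C[...,1]-g[1])<.05)&(C[...,2]>.083)&(C[...,2]<.1)]
    c=circ(Q);print("rim",c,np.median(Q[:,2]).round(4),"hull",circ(cv2.convexHull(Q[:,:2].astype(np.float32)).reshape(-1,2).astype(float)),"tool cm",tool(s,[*c[0],.09]))
E
python3 - <<'E'
from w import *
s,p,d,C=look("w1");print(s["time"],s["tool_pos"],s["tool_rot"],s["qpos"],s["opening"]);knob(s,C,d,(.4363,-.0727))
E
```

```text
1.6 [ 0.43473349 -0.07279625  0.16543613] [-3.13975713e+00  2.94305718e-03  2.93788550e-01] [-3.39924340e-01  2.57404550e-01  1.83319006e+00 -3.03084300e-04
  1.05445657e+00  9.37236226e-01] 0.0596948625519183
knob (array([ 0.4375, -0.0725]), np.float64(12.7), 28) 0.053 flange (array([ 0.4374, -0.0723]), np.float64(30.6), 51) tool cm [ 0.31  0.07 11.34] [ 0.31  0.06 14.14]
```

View pics/w1.png

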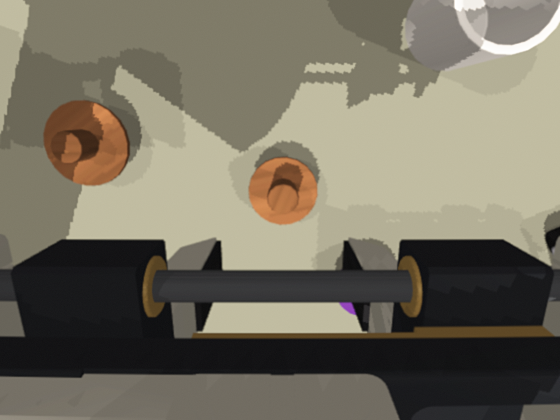

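The wrist view has the narrow lid at (283,190) between the fingers' line, the wide lid at (87,142), and the wide pot at upper right (505,20). It agrees with the top camera to about 1 mm, so I'm going down to grasp.

>>> send_rows --targets '[{"translation":[0.3,0.05,3],"spin":0,"jaw":0.65},{"translation":[0.3,0.05,6],"spin":0,"jaw":0.65},{"translation":[0.3,0.05,9],"spin":0,"jaw":0.65},{"translation":[0.3,0.05,11],"spin":0,"jaw":0.65},{"translation":[0.3,0.05,12],"spin":0,"jaw":0.65}]'

```text
time: 2.15
tool_pos: [0.4385, -0.0733, 0.046]
tool_rot: [-3.141, 0.001, 0.292]
contact_force: [-0.0, -0.4, -0.2]
opening: 0.0599
grip_force: 0.0
```

>>> send_rows --targets '[{"translation":[0,0,0.9],"spin":0,"jaw":0.65},{"translation":[0,0,1.7],"spin":0,"jaw":0.65},{"translation":[0,0,1.7],"spin":0,"jaw":0.65},{"translation":[0,0,1.7],"spin":0,"jaw":0.4},{"translation":[0,0,1.7],"spin":0,"jaw":0.2}]'

```text
time: 2.65
tool_pos: [0.4393, -0.0727, 0.0303]
tool_rot: [3.141, -0.001, 0.294]
contact_force: [0.5, -0.5, 0.4]
opening: 0.0481
grip_force: 0.0
```

>>> send_rows --targets '[{"translation":[0,0,0],"spin":0,"jaw":0},{"translation":[0,0,0],"spin":0,"jaw":0},{"translation":[0,0,0],"spin":0,"jaw":0},{"translation":[0,0,0],"spin":0,"jaw":0},{"translation":[0,0,0],"spin":0,"jaw":0}]'

```text
time: 3.15
tool_pos: [0.439, -0.0726, 0.0298]
tool_rot: [3.141, -0.0, 0.294]
contact_force: [-0.1, 0.5, 2.9]
opening: 0.0257
grip_force: 20.0
```

>>> send_rows --targets '[{"translation":[0,0,-3],"spin":0,"jaw":0},{"translation":[0,0,-7],"spin":0,"jaw":0},{"translation":[0,0,-11],"spin":0,"jaw":0},{"translation":[0,0,-15],"spin":0,"jaw":0},{"translation":[0,0,-17],"spin":0,"jaw":0}]'

```text
time: 3.65
tool_pos: [0.4398, -0.0728, 0.2029]
tool_rot: [3.139, -0.004, 0.294]
contact_force: [0.8, 0.5, -0.3]
opening: 0.0256
grip_force: 20.0
```

>>> send_rows --targets '[{"translation":[3.5,-2.8,0],"spin":0,"jaw":0},{"translation":[7,-5.6,0],"spin":0,"jaw":0},{"translation":[10.5,-8.4,0],"spin":0,"jaw":0},{"translation":[14,-11,0],"spin":0,"jaw":0},{"translation":[14,-11,0],"spin":0,"jaw":0}]'

```text
time: 4.15
tool_pos: [0.5429, 0.0771, 0.1989]
tool_rot: [-3.141, -0.001, 0.298]
contact_force: [0.9, 0.2, -1.3]
opening: 0.0256
grip_force: 20.0
```

```bash
python3 - <<'E'
from w import *
s,p,d,C=look("w2");print(s["time"],s["tool_pos"],s["tool_rot"],s["opening"],s["grip_force"]);rim(s,C,d,(.6183,.0968))
E
```

```text
4.15 [0.54287963 0.0771451  0.19893879] [-3.14059980e+00 -1.06363126e-03  2.97878492e-01] 0.025587983528324483 19.975865185260773
rim (array([0.6199, 0.0978]), np.float64(27.4), 2066) 0.0911 hull (array([0.62  , 0.0977]), np.float64(30.5), 51) tool cm [ 7.96  0.3  10.9 ]
```

View pics/w2.png

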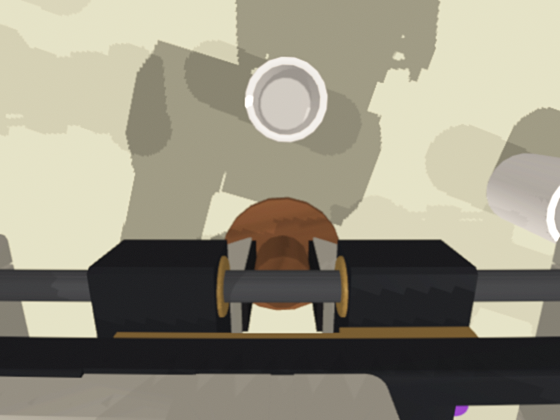

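The wrist view shows the held lid level at (282,250) and the narrow pot at (286,99). I'll measure how the lid sits in the hand and move over the pot.

>>> send_rows --targets '[{"translation":[3,0.2,0],"spin":0,"jaw":0},{"translation":[6,0.2,1],"spin":0,"jaw":0},{"translation":[8,0.2,2],"spin":0,"jaw":0},{"translation":[8,0.2,4],"spin":0,"jaw":0},{"translation":[8,0.2,5],"spin":0,"jaw":0}]'

```text
time: 4.7
tool_pos: [0.6169, 0.0935, 0.1475]
tool_rot: [-3.141, 0.004, 0.293]
contact_force: [-0.7, -0.1, -1.5]
opening: 0.0252
grip_force: 20.0
```

```bash
cat >> w.py <<'E'
def held(s,C,d,p):
    R=Ro.from_euler('xyz',s["tool_rot"]).as_matrix();T=(C-s["tool_pos"])@R
    hsv=cv2.cvtColor(p,cv2.COLOR_RGB2HSV)
    k=(d>0)&(hsv[...,0]<20)&(hsv[...,1]>100)&(np.hypot(T[...,0],T[...,1])<.05)&(abs(T[...,2]-.006)<.006)
    Q=T[k]; print("held n",len(Q),"z mm",np.median(Q[:,2])*1000)
    h=cv2.convexHull(Q[:,:2].astype(np.float32)).reshape(-1,2).astype(float); h=h[h[:,0]>.008]
    print("flange centre in tool",circ(h))
def at():
    s=monitor.observe();print(s["time"],s["tool_pos"].round(4),s["tool_rot"].round(4));return s
E
python3 - <<'E'
from w import *
at();s,p,d,C=look("w3");held(s,C,d,p);s=at();print(tool(s,[.6199,.0978,.1]))
E
```

```text
4.7 [0.6169 0.0935 0.1475] [-3.141   0.0039  0.293 ]
held n 3825 z mm 4.427260210748609
flange centre in tool (array([-0.0004,  0.0002]), np.float64(29.7), 29)
4.75 [0.6161 0.0935 0.1463] [-3.1404  0.0059  0.2928]
[ 0.52 -0.3   4.63]
```

>>> send_rows --targets '[{"translation":[0.6,-0.3,0.5],"spin":0,"jaw":0},{"translation":[0.6,-0.3,1],"spin":0,"jaw":0},{"translation":[0.6,-0.3,1],"spin":0,"jaw":0},{"translation":[0.6,-0.3,1],"spin":0,"jaw":0},{"translation":[0.6,-0.3,1],"spin":0,"jaw":0}]'

```text
time: 5.25
tool_pos: [0.6232, 0.0991, 0.1403]
tool_rot: [3.141, -0.001, 0.294]
contact_force: [-0.9, 0.9, -1.0]
opening: 0.0256
grip_force: 20.0
```

```bash
python3 - <<'E'
from w import *
s=at();print(tool(s,[.6199,.0978,.1]))
p,d=read_camera("side");cv2.imwrite("pics/s3.png",cv2.resize(p[60:260,240:440,::-1],None,fx=3,fy=3))
E
```

```text
5.25 [0.6232 0.0991 0.1403] [ 3.1412e+00 -9.0000e-04  2.9380e-01]
[-0.35  0.03  4.03]
```

View pics/s3.png

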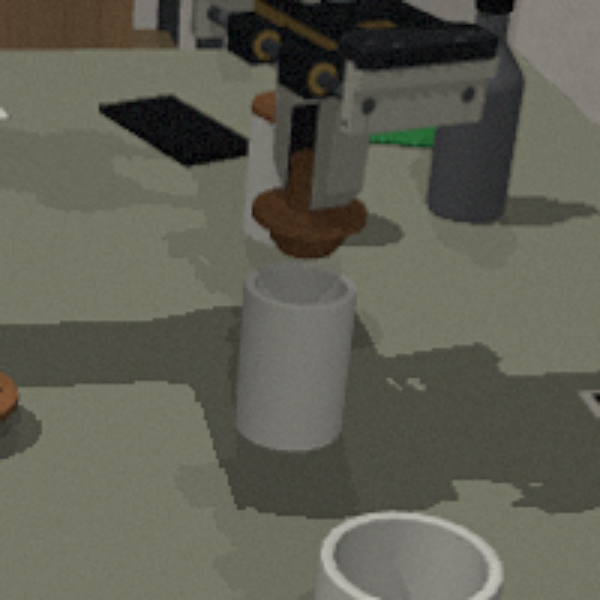

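The side crop shows the lid (308,215) above the pot mouth (300,290), a few mm too far in +x, which matches the pose numbers. I'll correct and lower it.

>>> send_rows --targets '[{"translation":[-0.25,0,0.3],"spin":0,"jaw":0},{"translation":[-0.25,0,1],"spin":0,"jaw":0},{"translation":[-0.25,0,1.5],"spin":0,"jaw":0},{"translation":[-0.25,0,2],"spin":0,"jaw":0},{"translation":[-0.25,0,2.5],"spin":0,"jaw":0}]'

```text
time: 5.8
tool_pos: [0.6205, 0.0984, 0.114]
tool_rot: [-3.142, 0.0, 0.294]
contact_force: [-0.4, -0.1, -0.7]
opening: 0.0256
grip_force: 20.0
```

>>> send_rows --targets '[{"translation":[0,0,0.3],"spin":0,"jaw":0},{"translation":[0,0,0.6],"spin":0,"jaw":0},{"translation":[0,0,0.9],"spin":0,"jaw":0},{"translation":[0,0,1.2],"spin":0,"jaw":0},{"translation":[0,0,1.2],"spin":0,"jaw":0}]'

```text
time: 6.3
tool_pos: [0.6205, 0.0984, 0.1024]
tool_rot: [3.142, 0.0, 0.294]
contact_force: [1.3, 0.7, 0.1]
opening: 0.0257
grip_force: 20.0
```

>>> send_rows --targets '[{"translation":[0,0,0.1],"spin":0,"jaw":0.4},{"translation":[0,0,0.1],"spin":0,"jaw":0.6},{"translation":[0,0,0.1],"spin":0,"jaw":0.6},{"translation":[0,0,0.1],"spin":0,"jaw":0.6},{"translation":[0,0,-2],"spin":0,"jaw":0.6}]'

```text
time: 6.8
tool_pos: [0.6188, 0.0983, 0.1202]
tool_rot: [-3.14, 0.006, 0.294]
contact_force: [-0.5, -0.3, 0.1]
opening: 0.0548
grip_force: 0.0
```

>>> send_rows --targets '[{"translation":[0,0,-3],"spin":0,"jaw":0.6},{"translation":[-3,0,-6],"spin":0,"jaw":0.6},{"translation":[-6,0,-8],"spin":0,"jaw":0.6},{"translation":[-8,0,-8],"spin":0,"jaw":0.6},{"translation":[-8,0,-8],"spin":0,"jaw":0.6}]'

```text
time: 7.3
tool_pos: [0.5425, 0.0749, 0.204]
tool_rot: [3.141, -0.001, 0.293]
contact_force: [-0.3, -0.2, -1.5]
opening: 0.055
grip_force: 0.0
```

```bash
python3 - <<'E'
from w import *
s,p,d,C=look("w4");print(s["tool_pos"]);knob(s,C,d,(.62,.0978),.072)
print("to lw",tool(s,[.4275,.1033,.03]))
E
```

```text
[0.54249724 0.07487659 0.20399614]
knob (array([0.6186, 0.098 ]), np.float64(12.7), 27) 0.1254 flange (array([0.6192, 0.0978]), np.float64(30.7), 42) tool cm [ 7.95 -0.02  8.01] [ 8.    0.02 10.81]
to lw [-10.2   -6.06  17.39]
```

View pics/w4.png

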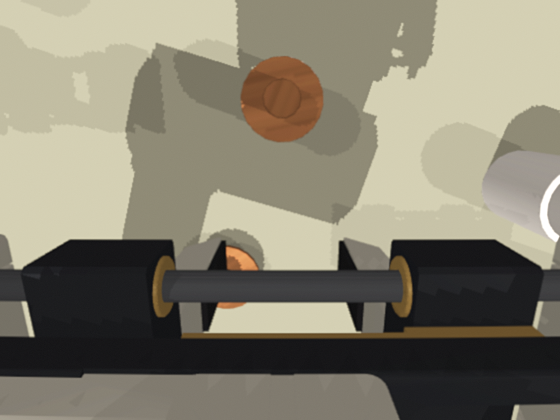

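The narrow lid sits flat and centred on its pot at (282,98), with heights and centre as expected. The wide lid is at (235,275), and I'm going there now.

>>> send_rows --targets '[{"translation":[-4,-2.4,0],"spin":0,"jaw":0.65},{"translation":[-8,-4.8,1],"spin":0,"jaw":0.65},{"translation":[-10.2,-6.1,3],"spin":0,"jaw":0.65},{"translation":[-10.2,-6.1,4],"spin":0,"jaw":0.65},{"translation":[-10.2,-6.1,4],"spin":0,"jaw":0.65}]'

```text
time: 7.85
tool_pos: [0.429, 0.1043, 0.1617]
tool_rot: [-3.141, 0.002, 0.294]
contact_force: [0.5, 0.3, 0.2]
opening: 0.0598
grip_force: 0.0
```

```bash
python3 - <<'E'
from w import *
s,p,d,C=look("w5");print(s["tool_pos"]);knob(s,C,d,(.428,.1033))
E
```

```text
[0.42904512 0.10431592 0.16165323]
knob (array([0.4284, 0.104 ]), np.float64(12.7), 23) 0.053 flange (array([0.4284, 0.1039]), np.float64(36.6), 60) tool cm [-5.000e-02  1.000e-02  1.097e+01] [-0.05  0.02 13.77]
```

>>> send_rows --targets '[{"translation":[-0.1,0,3],"spin":0,"jaw":0.65},{"translation":[-0.1,0,6],"spin":0,"jaw":0.65},{"translation":[-0.1,0,9],"spin":0,"jaw":0.65},{"translation":[-0.1,0,11],"spin":0,"jaw":0.65},{"translation":[-0.1,0,12],"spin":0,"jaw":0.65}]'

```text
time: 8.4
tool_pos: [0.429, 0.1035, 0.0413]
tool_rot: [-3.141, 0.001, 0.293]
contact_force: [0.4, -0.2, 1.0]
opening: 0.0598
grip_force: 0.0
```

>>> send_rows --targets '[{"translation":[0,0,0.7],"spin":0,"jaw":0.65},{"translation":[0,0,1.3],"spin":0,"jaw":0.65},{"translation":[0,0,1.3],"spin":0,"jaw":0.65},{"translation":[0,0,1.3],"spin":0,"jaw":0.4},{"translation":[0,0,1.3],"spin":0,"jaw":0.2}]'

```text
time: 8.9
tool_pos: [0.4283, 0.1038, 0.0303]
tool_rot: [3.141, -0.001, 0.294]
contact_force: [0.4, -0.7, 0.4]
opening: 0.0482
grip_force: 0.0
```

>>> send_rows --targets '[{"translation":[0,0,0],"spin":0,"jaw":0},{"translation":[0,0,0],"spin":0,"jaw":0},{"translation":[0,0,0],"spin":0,"jaw":0},{"translation":[0,0,0],"spin":0,"jaw":0},{"translation":[0,0,0],"spin":0,"jaw":0}]'

```text
time: 9.4
tool_pos: [0.4279, 0.1038, 0.0299]
tool_rot: [3.141, -0.0, 0.294]
contact_force: [0.1, 0.1, 3.0]
opening: 0.0253
grip_force: 20.0
```

>>> send_rows --targets '[{"translation":[0,0,-3],"spin":0,"jaw":0},{"translation":[0,0,-7],"spin":0,"jaw":0},{"translation":[0,0,-11],"spin":0,"jaw":0},{"translation":[0,0,-15],"spin":0,"jaw":0},{"translation":[0,0,-17],"spin":0,"jaw":0}]'

```text
time: 9.9
tool_pos: [0.4288, 0.1039, 0.2028]
tool_rot: [3.14, -0.004, 0.294]
contact_force: [0.5, 0.6, -1.2]
opening: 0.0257
grip_force: 20.0
```

>>> send_rows --targets '[{"translation":[0.4,4,0],"spin":0,"jaw":0},{"translation":[0.8,8,0],"spin":0,"jaw":0},{"translation":[1.2,12,0],"spin":0,"jaw":0},{"translation":[1.6,16,0],"spin":0,"jaw":0},{"translation":[2,20,0],"spin":0,"jaw":0}]'

```text
time: 10.4
tool_pos: [0.505, -0.0834, 0.1994]
tool_rot: [-3.141, 0.001, 0.294]
contact_force: [0.5, 0.2, -0.9]
opening: 0.0255
grip_force: 20.0
```

>>> send_rows --targets '[{"translation":[0.1,4,0],"spin":0,"jaw":0},{"translation":[0.2,8,0],"spin":0,"jaw":0},{"translation":[0.2,11.2,0],"spin":0,"jaw":0},{"translation":[0.2,11.2,0],"spin":0,"jaw":0},{"translation":[0.2,11.2,0],"spin":0,"jaw":0}]'

```text
time: 10.9
tool_pos: [0.5387, -0.1886, 0.1988]
tool_rot: [-3.14, 0.001, 0.292]
contact_force: [-0.5, 0.5, -1.2]
opening: 0.0253
grip_force: 20.0
```

```bash
python3 - <<'E'
from w import *
s,p,d,C=look("w6");print(s["tool_pos"],s["opening"]);rim(s,C,d,(.6125,-.166));held(s,C,d,p)
E
```

```text
[ 0.53868953 -0.1886271   0.19884105] 0.025345422668986102
rim (array([ 0.6129, -0.1668]), np.float64(33.2), 2561) 0.0911 hull (array([ 0.613 , -0.1668]), np.float64(36.5), 43) tool cm [ 7.75  0.07 10.87]
held n 6701 z mm 4.561073114730367
flange centre in tool (array([0.0011, 0.0003]), np.float64(36.0), 37)
```

View pics/w6.png

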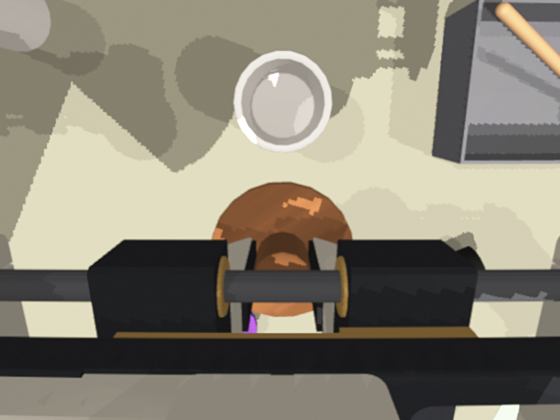

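The wide pot is at (283,101), straight ahead of the held wide lid at (282,230). It needs about 7.7 cm along tool x.

>>> send_rows --targets '[{"translation":[3,0.1,0],"spin":0,"jaw":0},{"translation":[6,0.1,1],"spin":0,"jaw":0},{"translation":[7.7,0.1,3],"spin":0,"jaw":0},{"translation":[7.7,0.1,5],"spin":0,"jaw":0},{"translation":[7.7,0.1,5.5],"spin":0,"jaw":0}]'

```text
time: 11.45
tool_pos: [0.6119, -0.1647, 0.1421]
tool_rot: [-3.138, 0.004, 0.296]
contact_force: [0.0, -0.4, -1.6]
opening: 0.0254
grip_force: 20.0
```

>>> send_rows --targets '[{"translation":[0,0,0],"spin":0,"jaw":0},{"translation":[0,0,0],"spin":0,"jaw":0},{"translation":[0,0,0],"spin":0,"jaw":0},{"translation":[0,0,0],"spin":0,"jaw":0},{"translation":[0,0,0],"spin":0,"jaw":0}]'

```text
time: 11.95
tool_pos: [0.6133, -0.1673, 0.1455]
tool_rot: [3.141, -0.001, 0.294]
contact_force: [0.2, -1.2, 0.2]
opening: 0.0259
grip_force: 20.0
```

```bash
python3 - <<'E'
from w import *
s=at();print(tool(s,[.6129,-.1668,.1025]))
E
```

```text
11.95 [ 0.6133 -0.1673  0.1455] [ 3.1408e+00 -9.0000e-04  2.9350e-01]
[-0.03 -0.07  4.3 ]
```

>>> send_rows --targets '[{"translation":[-0.1,-0.1,0.6],"spin":0,"jaw":0},{"translation":[-0.1,-0.1,1.2],"spin":0,"jaw":0},{"translation":[-0.1,-0.1,1.8],"spin":0,"jaw":0},{"translation":[-0.1,-0.1,2.4],"spin":0,"jaw":0},{"translation":[-0.1,-0.1,3],"spin":0,"jaw":0}]'

```text
time: 12.45
tool_pos: [0.6118, -0.1664, 0.1139]
tool_rot: [-3.141, 0.0, 0.294]
contact_force: [0.6, -1.6, -1.3]
opening: 0.0253
grip_force: 20.0
```

>>> send_rows --targets '[{"translation":[0,0,0.3],"spin":0,"jaw":0},{"translation":[0,0,0.6],"spin":0,"jaw":0},{"translation":[0,0,0.9],"spin":0,"jaw":0},{"translation":[0,0,1.2],"spin":0,"jaw":0},{"translation":[0,0,1.2],"spin":0,"jaw":0}]'

```text
time: 12.95
tool_pos: [0.6117, -0.1664, 0.1023]
tool_rot: [-3.141, 0.001, 0.294]
contact_force: [0.1, -1.7, -1.1]
opening: 0.0255
grip_force: 20.0
```

>>> send_rows --targets '[{"translation":[0,0,0.1],"spin":0,"jaw":0.4},{"translation":[0,0,0.1],"spin":0,"jaw":0.6},{"translation":[0,0,0.1],"spin":0,"jaw":0.6},{"translation":[0,0,0.1],"spin":0,"jaw":0.6},{"translation":[0,0,-2],"spin":0,"jaw":0.6}]'

```text
time: 13.45
tool_pos: [0.6103, -0.1658, 0.1202]
tool_rot: [-3.138, 0.005, 0.294]
contact_force: [0.8, 0.0, 0.3]
opening: 0.0546
grip_force: 0.0
```

>>> send_rows --targets '[{"translation":[0,0,-3],"spin":0,"jaw":0.6},{"translation":[-3,0,-6],"spin":0,"jaw":0.6},{"translation":[-6,0,-8],"spin":0,"jaw":0.6},{"translation":[-8,0,-8],"spin":0,"jaw":0.6},{"translation":[-8,0,-8],"spin":0,"jaw":0.6}]'

```text
time: 13.95
tool_pos: [0.5339, -0.1903, 0.204]
tool_rot: [3.14, -0.001, 0.292]
contact_force: [-0.8, 0.3, 0.5]
opening: 0.0554
grip_force: 0.0
```

```bash
python3 - <<'E'
from w import *
s,p,d,C=look("w7");print(s["tool_pos"],s["grip_force"]);knob(s,C,d,(.6129,-.1668),.072)
p,d=read_camera("side");cv2.imwrite("pics/s7.png",p[:,:,::-1])
E
```

```text
[ 0.53389824 -0.19033033  0.20402304] 0.0
knob (array([ 0.6117, -0.1666]), np.float64(12.6), 32) 0.1254 flange (array([ 0.612 , -0.1666]), np.float64(36.5), 51) tool cm [ 8.13 -0.04  8.01] [ 8.16 -0.04 10.81]
```

View pics/s7.png

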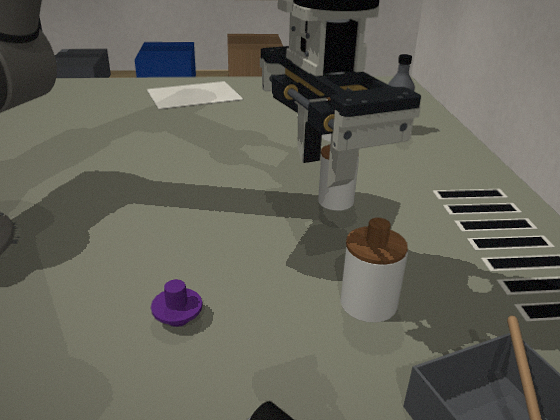

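The side view shows the wide lid seated flat on its pot at (375,245) and the narrow one still upright and lidded at (338,180). The purple lid hasn't moved and the gripper is clear, so I'm handing in.

```bash
python3 -c "
from cell import job
print(job.hand_in())"
```

```text
the job is handed in; nothing more can be done
None
```

Both lids are on their own pots, let go and seated flat within about 2 mm of centre by the wrist camera, and the job was handed in at about 14 s; the hand-in returned no verdict.

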